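Contact-test a transformer on a spring-backed tilt fixture and book it good

TASK

Contact-test the transformer that sits in one of the two hinged test fixtures: with the fingertips press down the round black pad on the free corner of its spring-backed plate until the red pointer stands at the green mark on the scale, keep it there for about a second without pushing it past the mark, and ease the plate slowly back up so that it does not snap. Once the plate is up, press in the green button on the grey control box and let it out again, to book the part as good. Pick nothing up and leave the rest alone: do not touch the transformer or press the red button, and leave the empty fixture, the green marks and the other things on the bench as they are.

Things in the scene. Friction and masses are not known exactly. Their poses are not given: they have to be found in the camera images.
- fixture_a: The loaded contact-test fixture, fixed: aluminium base 200 x 150 x 12 mm, origin at the centre of its underside, x from the plate's free end (-x, towards the robot) to the hinge (+x), y to the left, z up. On it a dark grey plate 165 x 85 x 6 mm, hinged at x = +75, z = 56 mm, is held up level by two coil springs under its free end; its white nest holds the transformer.
- pad_a (a point): Centre of the top face of the round black rubber press pad, 26 mm across, on the free left corner of the loaded fixture's plate; at x = -68, y = -4, z = 67 mm in the fixture's frame while the plate is up, 143 mm from the hinge axis: it sinks as far as the pointer. Beside it: the scale 36 mm to the left, rising 18 mm above it; the transformer 73 mm behind, rising 20 mm above it.
- plate_a (a joint): Tilt of the loaded fixture's plate (rad): 0 = up at rest on its stop, grows as the corner is pressed down, hard stop at 0.23 (32 mm at the pad). Spring-backed: about 3 N at the pad starts it, 7.5 N at 15 mm, 10 N at 23 mm. It springs back by itself and snaps up if let go suddenly. Pad and pointer sink 143 mm x sin(tilt).
- pointer_a (a point): Tip of the red pointer, a needle sticking out to the left of the loaded fixture's pressed corner, over the scale; 56 mm above the table at rest.
- mark_a (a joint): Setting of the loaded fixture's green mark, a 12 mm green rider with a narrow nib clamped on the scale's outer edge: its distance (m) below the pointer's rest height, between 0.009 and 0.023; so far must the pointer, and the pad, sink. It is not to be moved.
- marktip_a (a point): Tip of the green mark's nib, beside the pointer's tip; the pointer is at the mark when both are at one height. The scale is an upright white plate 3 x 36 mm, its top 85 mm above the table, centre x = -77, y = +52 mm in the fixture's frame, its faces to +x and -x, with black ticks every 5 mm.
- nest_a (a point): Centre of the floor of the loaded fixture's white nest (x = 5, y = -22.5, z = 59 mm in the fixture's frame), where the centre of the transformer's underside belongs.
- transformer: The transformer under test, 32 x 30 x 28 mm, black pin base and flanges with a yellow taped winding, about 45 g, loose in the nest of the loaded fixture (nest walls 9 mm high); origin at the centre of its underside, z up.
- plate_b (a joint): Tilt of the plate of the other fixture, which is alike but has an empty nest; 0 = up. To be left alone.
- marktip_b (a point): Tip of the other fixture's green set mark. To be left alone.
- fixture_b: The other, empty fixture: same shape, sizes and frame as fixture_a.
- button_box: Grey control box 130 x 75 x 50 mm, fixed, origin at the centre of its underside, long side along its x axis; the green button at x = -31 mm, the red at x = +31 mm on its top.
- green (a joint): Travel of the green push button (m): 0 = out, 0.006 = fully in; springs back; about 5 N when fully in.
- green_top (a point): Centre of the top of the green button's cap (26 mm across), 72 mm above the table when out; it is pressed straight down.
- red (a joint): Travel of the red (reject) push button (m): 0 = out. To be left alone.
- red_top (a point): Centre of the top of the red button's cap, 26 mm across, 62 mm from the green one.
- reject_bin: Bystander: open red plastic bin 130 x 85 x 45 mm, origin at the centre of its underside.
- part_1: Bystander: loose transformer like the one under test, standing on the pink foam slab (25 mm thick).
- part_2: Bystander: another loose transformer on the foam.
- part_3: Bystander: another loose transformer on the foam.
- screwdriver: Bystander: screwdriver, 170 mm, lying flat beside the fixtures.
- cleaner: Bystander: white plastic bottle with blue cap, 52 mm across, 120 mm high.
- tape_roll: Bystander: yellow roll of tape lying flat, 84 mm across, 19 mm high.

How it is judged:
On the way, in this order (a step that is already met when the one before it is completed fails the run):
1. the fingertips (TCP within 25 mm of the pad, seen from above) press the loaded fixture's pad and keep its pointer within 3 mm of the green mark's height for 0.8 s (z of pointer_a in the frame of marktip_a between -0.003 and 0.003 m and contact force between the fingers and fixture_a above 1 N and horizontal distance between the grasp point and pad_a below 0.025 m), for 0.8 s.
2. the plate is back up (tilt under 0.015) and the fingers are off it (value of joint plate_a below 0.015 rad and contact force between the fingers and fixture_a below 0.3 N), for 0.1 s.
3. the green button is pressed in (4 mm or more) by the fingertips (value of joint green above 0.004 m and contact force between the fingers and button_box above 0.5 N and value of joint plate_a below 0.015 rad), for 0.05 s.
At the end, for the whole second after the job is handed in: Both plates are up (tilt under 0.015 rad), both buttons are out (under 1.5 mm), the transformer rests upright (within 0.1 rad) and still within 7 mm of its place in the nest, both green marks are within 3 mm and the bystanders within 15 mm of where they were (value of joint each of plate_a, plate_b below 0.015 rad and value of joint each of green, red below 0.0015 m and distance between transformer and nest_a below 0.007 m and angle between transformer's own z axis and vertical below 0.1 rad and linear speed of transformer below 0.02 m/s and distance of each of marktip_a, marktip_b from where it was at the start of the episode below 0.003 m and distance of each of reject_bin, part_1, part_2, part_3, screwdriver, cleaner, tape_roll from where it was at the start of the episode below 0.015 m); the robot touches nothing.
It fails at once if the loaded fixture's pointer goes 6 mm or more past the mark (z of pointer_a in the frame of marktip_a below -0.006 m).
It fails at once if the loaded fixture's plate snaps back up (faster than 2.5 rad/s, 0.36 m/s at the pad) (velocity of joint plate_a below -2.5 rad/s).
It fails at once if the empty fixture's plate is pressed (over 0.035 rad, 5 mm at the pad), the red button is pressed (over 2.5 mm) or a green mark is moved by more than 3 mm (value of joint plate_b above 0.035 rad or value of joint red above 0.0025 m or distance of any of marktip_a, marktip_b from where it was at the start of the episode above 0.003 m).
It fails at once if the robot touches the transformer (over 0.5 N), or it leaves its nest (over 10 mm) (contact force between any of the fingers, the arm and transformer above 0.5 N or distance between transformer and nest_a above 0.01 m).
It fails at once if a bystander is moved or lifted by more than 15 mm (distance of any of reject_bin, part_1, part_2, part_3, screwdriver, cleaner, tape_roll from where it was at the start of the episode above 0.015 m).
It also fails if it takes over 48 s, if anything falls off the work surface, if the arm or the gripper's body presses on something with over 40 N, if the wrist force passes 120 N, or if a joint passes its speed limit or range.

ROBOT

A 6-joint arm with a two-finger parallel gripper is mounted at the origin on the work surface. World frame = base frame: x ahead of the robot, y to its left, z up, the work surface at z = 0. Lengths are in m, angles in rad, forces in N, time in s.
With the tool pointing down it reaches from about 0.25 to 0.775 m from the base axis. Payload 4 kg.
Tool frame: the origin (TCP) lies between the finger pads, 19 mm behind the fingertips; this is the grasp point; z points along the fingers, y is the line along which they close (so a half turn about z gives the same grasp; the last joint's range is limited). The gripper opens to 94 mm and grips with 3 to 60 N. Pads are 16 mm wide; open, the fingers measure 119 mm over their backs; the gripper's body (75 mm by 177 mm) begins 78 mm behind the grasp point.
Start: joints at [1.078, 0.087, 1.371, -0, 1.684, -0.103], TCP at [0.209, 0.509, 0.224] pointing down, gripper open.
Joint ranges: [-3.1, 3.1], [-0.76, 2.03], [0.27, 2.55], [-1.08, 4.22], [0.17, 2.65], [-2.57, 2.57]. Speed limits (rad/s): [2.79, 2.79, 3.14, 3.14, 3.14, 3.14].

INTERFACE

Orientations are given as [roll, pitch, yaw] about the fixed x, y, z axes, in that order (R = Rz(yaw) Ry(pitch) Rx(roll)).
In Python, from bench import robot, cams, get_obs gives the robot as it stands (robot), with the cameras (cams) and the readings as plain functions.
- The arm moves only by the shell command python3 nudge.py 'ROWS'. ROWS is rows parted by semicolons, their numbers by spaces, 1 to 20 of them, each of 5 numbers: the finger opening in m, then dx, dy, dz in m, then a turn about the tool's z in rad; each row shifts and turns the commanded pose from where the row before left it, along the tool's axes as they then stand; what a row does not reach is not made up. A row lasts 1/12 s, in which the tool goes at most 0.0417 m and 0.125 rad, less where a joint would pass 70% of its speed; a pose out of reach is approached as far as the arm can. The fingers move at their own pace and stop on an object; the grip force is fixed at half the most. Time passes only in rows, so rows that do not move let the fingers close. It prints the time, the measured TCP pose, the force, the opening and the grip force at its end.
- get_obs(): the state, without advancing time (a new reading comes with each control period).
- cams.snapshot(name): name is "side" or "top"; returns a dict with "color" (480x640x3 uint8, blue, green, red), "fx", "fy", "cx", "cy" (pixels), "extrinsics" (4x4, takes a point from world to camera coordinates). Camera axes: x right, y down, z forward; pixel columns grow to the right and rows downward; lengths in m; the calibration is good to about 2 mm. A picture is of the moment at which its call begins. There is no depth.
- robot.close_job(): hands the job in; it is judged then, once.
The state is a dict: "time": time; "joint_positions": joint angles; "qvel": joint speeds; "joint_torque": joint torques, N m; "tool_pos": TCP position; "ee_rot": TCP orientation; "wrist_force": force on the tool from outside, world axes, zero at the start; "wrist_torque": the same for the moment, N m; "width": finger opening in m; "finger_force": force on a finger pad.
Only numpy, scipy, OpenCV 4.12 (cv2) and the standard library are available. Lean on these libraries where they do the work, as an engineer would, in place of code of your own. Each camera call takes 0.05 s, during which the arm holds its last target. There are 200 camera calls.

## Working session

There is one attempt and no reset: what is moved stays moved. The work goes in short steps, Python scripts to look and compute and a shell command to move; the robot and the scene stay as the last step left them, time stands still between calls to the robot, and variables do not carry over. Pictures are saved under pics/ and viewed, at most 10 in all, crops included, and the job is handed in when it is done.

```bash
ls; mkdir -p pics; python3 - <<'E'
from bench import robot, cams, get_obs
import cv2,numpy as np
np.set_printoptions(precision=4,suppress=True)
for n in("side","top"):
    s=cams.snapshot(n);cv2.imwrite(f"pics/{n}0.png",s["color"]);print(n,s["fx"],s["fy"],s["cx"],s["cy"]);print(s["extrinsics"])
    np.savez(f"pics/{n}.npz",**s)
o=get_obs();print(o["time"],o["tool_pos"],o["ee_rot"],o["wrist_force"],o["width"])
E
```

```text
bench.py
nudge.py
pics
side 437.0215031599863 437.0215031599863 317.77438495869427 236.76188781044533
[[ 0.8379 -0.5458  0.0113 -0.5007]
 [-0.3557 -0.5615 -0.7471  0.2652]
 [ 0.4141  0.622  -0.6646  0.6521]
 [ 0.      0.      0.      1.    ]]
top 441.0646141143166 441.0646141143166 321.30742830936447 235.26405454930944
[[ 0.0137 -0.9999 -0.0037 -0.0041]
 [-0.9933 -0.0132 -0.1151  0.6234]
 [ 0.115   0.0053 -0.9934  0.9504]
 [ 0.      0.      0.      1.    ]]
0.1 [0.2088 0.5083 0.2232] [-3.1396 -0.0002  2.7518] [0.1127 0.026  0.5418] 0.09408840748775024
```

View pics/side0.png

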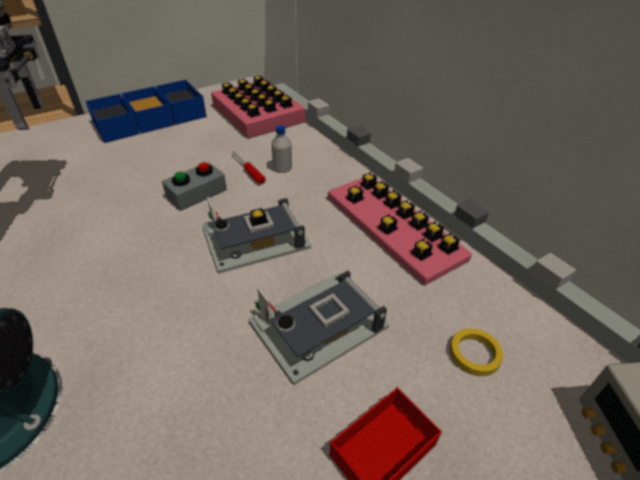

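View pics/top0.png

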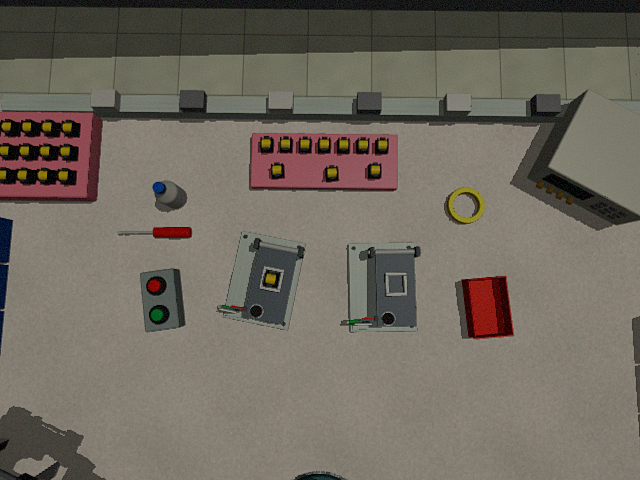

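Top view: the loaded fixture is the left one, with its pad at (256,311), pointer and mark near (225,309), green button at (159,315) and red at (156,286). In the side view its pad is at about (221,224), the scale at (210,208) and the green button at (180,178).

```bash
python3 - <<'E'
import cv2,numpy as np
s=cv2.imread("pics/side0.png");t=cv2.imread("pics/top0.png")
a=cv2.resize(s[190:275,195:315],None,fx=6.6,fy=6.6,interpolation=cv2.INTER_CUBIC)
cv2.imwrite("pics/cs.png",a[:560])
b=cv2.resize(t[228:333,205:310],None,fx=5.5,fy=5.5,interpolation=cv2.INTER_CUBIC)
cv2.imwrite("pics/ct.png",b)
c=cv2.resize(s[192:232,200:240],None,fx=14,fy=14,interpolation=cv2.INTER_NEAREST)
cv2.imwrite("pics/cm.png",c)
E
```

```text
(no output)
```

View pics/ct.png

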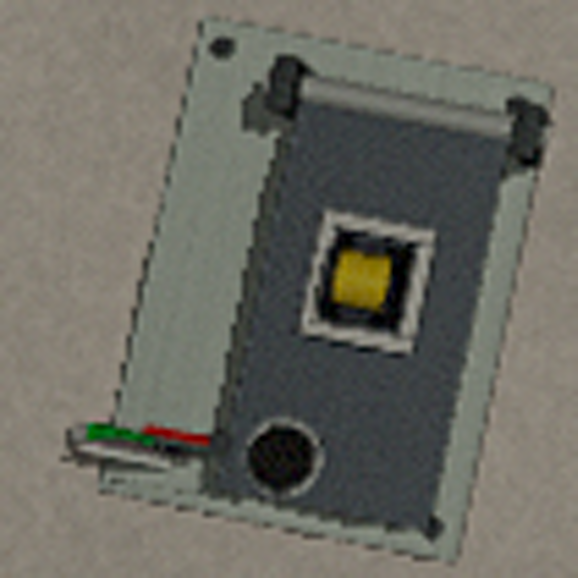

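View pics/cm.png

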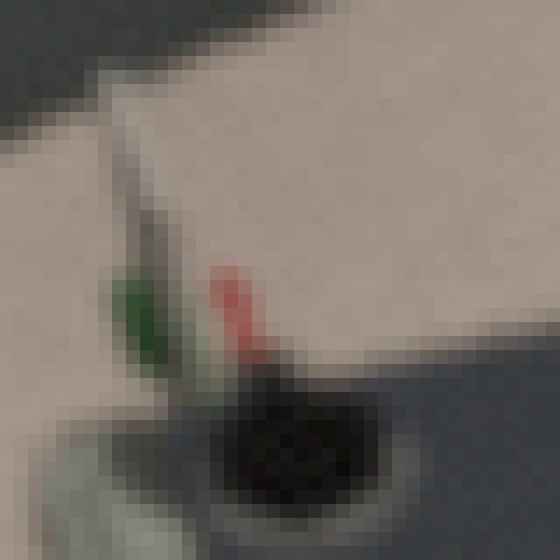

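View pics/cs.png

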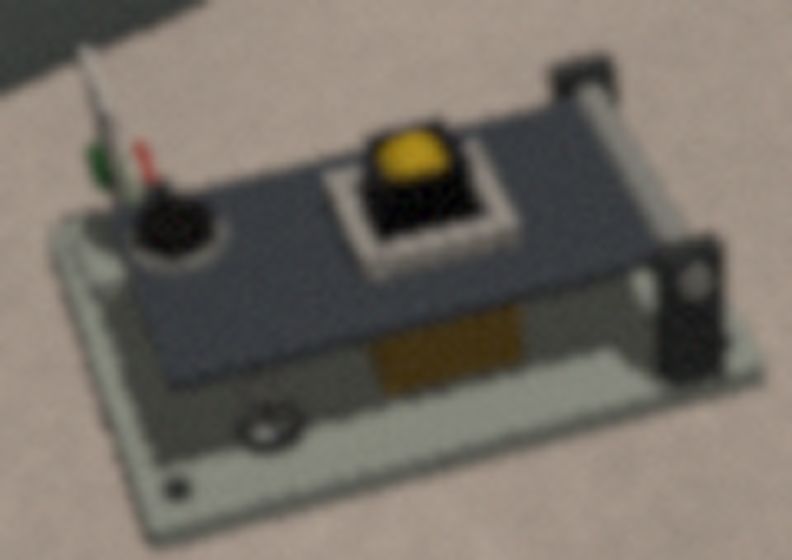

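The side crop shows the rider at crop (100,166), the pointer tip at (139,143), the scale top at (83,50), the pad at (173,225) and the base corners at (52,222), (152,532) and (760,365).

```bash
cat > h.py <<'E'
import numpy as np, cv2
from scipy.optimize import least_squares
np.set_printoptions(precision=4,suppress=True)
C={n:dict(np.load(f"pics/{n}.npz")) for n in("side","top")}
def proj(n,P):
    c=C[n];P=np.atleast_2d(P);E=c["extrinsics"]
    q=P@E[:3,:3].T+E[:3,3]
    return np.c_[c["fx"]*q[:,0]/q[:,2]+c["cx"],c["fy"]*q[:,1]/q[:,2]+c["cy"]]
def loc(p,L):
    c,s=np.cos(p[2]),np.sin(p[2]);L=np.atleast_2d(L)/1000.
    return np.c_[p[0]+c*L[:,0]-s*L[:,1],p[1]+s*L[:,0]+c*L[:,1],L[:,2]]
def cr(pts,o,k): return (np.array(pts)+.5)/k-.5+np.array(o)
E
cat > fit.py <<'E'
from h import *
Lt=[[100,75,12],[100,-75,12],[-100,-75,12],[-100,75,12],[-68,-4,67],[5,-22.5,68]]
Ut=cr([[202,20],[552,90],[452,560],[101,489],[282,457],[368,283]],(205,228),5.5)
Ls=[[-100,-75,12],[100,-75,12],[-100,75,12],[-68,-4,67]]
Us=cr([[152,532],[760,365],[52,222],[173,225]],(195,190),6.6)
def res(p,o=None):
    b=np.array(p[3:7]) 
    return np.r_[(proj("top",loc(p,Lt))-Ut+b[:2]).ravel(),(proj("side",loc(p,Ls))-Us+b[2:]).ravel(),b*.7]
r=least_squares(res,[.5,.1,-.2,0,0,0,0]);p=r.x
print(p);print(r.fun[:-4].reshape(-1,2))
np.save("pa.npy",p)
print("pad",loc(p,[-68,-4,67]))
b=p[5:7]
print("scale top in/out",proj("side",loc(p,[[-77,34,85],[-77,70,85]]))+b)
for z in(56,47,44,40,36,33): print(z,"outer edge",proj("side",loc(p,[[-77,70,z],[-77,75,z],[-77,52,z]])).ravel()+np.tile(b,3))
print("measured rider",cr([[100,166]],(195,190),6.6),"ptr",cr([[139,143]],(195,190),6.6),"top",cr([[83,50]],(195,190),6.6))
# button: triangulate
def tri(us,ut):
    return least_squares(lambda X:np.r_[proj("side",X)[0]-us,proj("top",X)[0]-ut],[.4,.2,.05])
g=tri((180,178),(159,315));print("green",g.x,g.fun)
g=tri((204,169),(156,286));print("red",g.x,g.fun)
# pointer tip & rider by triangulation
u=cr([[139,143]],(195,190),6.6)[0];v=cr([[147,430]],(205,228),5.5)[0]
g=tri(u-b,v-p[3:5]);print("ptr",g.x,g.fun)
u=cr([[100,166]],(195,190),6.6)[0];v=cr([[115,436]],(205,228),5.5)[0]
g2=tri(u-b,v-p[3:5]);print("rider",g2.x,g2.fun)
R=np.array([[np.cos(p[2]),np.sin(p[2])],[-np.sin(p[2]),np.cos(p[2])]])
for q in(g,g2):print((R@(q.x[:2]-p[:2]))*1000,q.x[2]*1000)
E
python3 fit.py
```

```text
[ 0.5237  0.1336 -0.1868  0.3966  0.2067 -0.3072 -0.2029]
[[ 0.1797 -1.0211]
 [ 0.5088 -0.8194]
 [ 0.5073  0.9827]
 [-1.0141  0.3195]
 [-0.2372  0.4499]
 [-0.1387 -0.0129]
 [-0.6728 -0.3049]
 [ 1.2556 -0.3668]
 [-0.6049  1.2048]
 [ 0.1727 -0.4337]]
pad [[0.4562 0.1423 0.067 ]]
scale top in/out [[211.1958 206.4809]
 [207.5521 196.739 ]]
56 outer edge [209.6524 207.622  209.1642 206.2974 211.4401 212.472 ]
47 outer edge [210.2869 210.9094 209.7994 209.5811 212.0715 215.7719]
44 outer edge [210.4966 211.9959 210.0093 210.6666 212.2802 216.8625]
40 outer edge [210.7748 213.4376 210.2879 212.1068 212.5571 218.3094]
36 outer edge [211.0515 214.8712 210.565  213.5389 212.8323 219.7481]
33 outer edge [211.258  215.9412 210.7717 214.6079 213.0378 220.8219]
measured rider [[209.7273 214.7273]] ptr [[215.6364 211.2424]] top [[207.1515 197.1515]]
green [0.4441 0.3478 0.0639] [ 0.2658 -0.001  -0.0888  0.2294]
red [0.5059 0.3585 0.0613] [-0.0357  0.0007  0.0125 -0.0297]
ptr [0.4663 0.1963 0.0575] [-0.0198  0.0005  0.008  -0.0184]
rider [0.4603 0.2139 0.0387] [ 1.2924 -0.0306 -0.5145  1.198 ]
[-68.0755  50.9823] 57.47730318300285
[-77.2738  67.1251] 38.7186045475531
```

```bash
cat > green.py <<'E'
from h import *
from bench import robot, cams, get_obs
p=np.load("pa.npy")
def avg(n,k=8): return np.mean([cams.snapshot(n)["color"].astype(float) for _ in range(k)],0)
for n,(x0,x1,y0,y1) in dict(side=(203,216,206,224),top=(214,240,300,316)).items():
    a=avg(n);np.save(f"pics/{n}_avg.npy",a)
    c=a[y0:y1,x0:x1];B,G,R=c[...,0],c[...,1],c[...,2]
    w=G-np.maximum(B,R);w[w<6]=0
    r=R-np.maximum(G,B)-20;r[r<0]=0
    yy,xx=np.mgrid[y0:y1,x0:x1]
    print(n,"cols",x0,"rows",y0);print("green centroid",(w*xx).sum()/w.sum(),(w*yy).sum()/w.sum())
    print(w.round().astype(int))
    if n=="top":print("red");print(r.round().astype(int))
E
python3 green.py
```

```text
side cols 203 rows 206
green centroid 209.7880658436214 214.45524691358025
[[ 0  0  0  0  0  0  0  0  0  0  0  0  0]
 [ 0  0  0  0  0  0  0  0  0  0  0  0  0]
 [ 0  0  0  0  0  0  0  0  0  0  0  0  0]
 [ 0  0  0  0  0  0  0  0  0  0  0  0  0]
 [ 0  0  0  0  0  0  0  0  0  0  0  0  0]
 [ 0  0  0  0  0  0  0  0  0  0  0  0  0]
 [ 0  0  0  0  0  0 16 11  0  0  0  0  0]
 [ 0  0  0  0  0  0 24 19  0  0  0  0  0]
 [ 0  0  0  0  0  0 22 26  7  0  0  0  0]
 [ 0  0  0  0  0  0 17 26 10  0  0  0  0]
 [ 0  0  0  0  0  0 10 22 10  0  0  0  0]
 [ 0  0  0  0  0  0  0 15  9  0  0  0  0]
 [ 0  0  0  0  0  0  0  0  0  0  0  0  0]
 [ 0  0  0  0  0  0  0  0  0  0  0  0  0]
 [ 0  0  0  0  0  0  0  0  0  0  0  0  0]
 [ 0  0  0  0  0  0  0  0  0  0  0  0  0]
 [ 0  0  0  0  0  0  0  0  0  0  0  0  0]
 [ 0  0  0  0  0  0  0  0  0  0  0  0  0]]
top cols 214 rows 300
green centroid 226.77167042269005 306.3757489144176
[[  0   0   0   0   0   0   0   0   0   0   0   0   0   8   0   0   0   0
    0   6   6   6   0   6   0   0]
 [  0   0   0   0   0   0   0   0   0   0   0   0   0   8   0   7   7   6
    6   0  
[... 2599 characters left out ...]
 0   0   0
    0   0   0   0   0   0   0   0]
 [  0   0   0   0   0   0   0   0   0   0   0   0   0   0   0   0   0   0
    0   0   0   0   0   0   0   0]
 [  0   0   0   0   0   0   0   0   0   0   0   0   0   0   0   0   0   0
    0   0   0   0   0   0   0   0]
 [  0   0   0   0   0   0   0   0   0   0   0   0   0   0   0   0   0   0
    0   0   0   0   0   0   0   0]
 [  0   0   0   0   0   0   0   0   0   0   0   0   0   0   0   0   0   0
    0   0   0   0   0   0   0   0]
 [  0   0   0   0   0   0   0   0   0   0   0   0   0   0   0   0   0   0
    0   0   0   0   0   0   0   0]
 [  0   0   0   0   0   0   0   0   0   0   0   0   0   0   0   0   0   0
    0   0   0   0   0   0   0   0]]
```

```bash
cat > m.py <<'E'
from h import *
p=np.load("pa.npy");bt,bs=p[3:5],p[5:7]
R=np.array([[np.cos(p[2]),np.sin(p[2])],[-np.sin(p[2]),np.cos(p[2])]])
def back(n,u,z,b):
    f=lambda X:(proj(n,[X[0],X[1],z])[0]+b-u)
    X=least_squares(f,[.46,.2]).x; return R@(X-p[:2])*1000
print("top-view local xy, with z:")
for name,u,zs in [("rider outer top",(220.5,306),(.036,.042,.048)),("rider body right",(226,306),(.036,.042,.048)),("nib tip",(232.6,307.8),(.03,.036,.042)),("ptr tip",(230.8,305.9),(.056,)),("ptr mid",(236.5,306.9),(.056,))]:
    for z in zs: print(name,z,back("top",u,z,bt),back("top",u,z,0*bt))
print("side")
for x in(-79,-75):
  for y in(66,70,74):
    for z in(32,38,44): print(x,y,z,proj("side",loc(p,[x,y,z]))[0]+bs)
print("ptr",proj("side",loc(p,[[-68,51,56],[-68,30,56]]))+bs)
a=np.load("pics/side_avg.npy")[206:224,205:222]
r=a[...,2]-np.maximum(a[...,0],a[...,1]);print(r.round().astype(int))
E
python3 m.py
```

```text
top-view local xy, with z:
rider outer top 0.036 [-75.1241  78.3552] [-75.3877  77.3994]
rider outer top 0.042 [-74.5937  77.0505] [-74.8557  76.1005]
rider outer top 0.048 [-74.0633  75.7457] [-74.3237  74.8016]
rider body right 0.036 [-72.7133  66.5024] [-72.977   65.5474]
rider body right 0.042 [-72.1976  65.2703] [-72.4598  64.321 ]
rider body right 0.048 [-71.682   64.0381] [-71.9425  63.0947]
nib tip 0.03 [-74.1526  52.5531] [-74.4178  51.5935]
nib tip 0.036 [-73.6313  51.4133] [-73.8949  50.4596]
nib tip 0.042 [-73.1101  50.2736] [-73.372   49.3257]
ptr tip 0.056 [-68.7262  52.3103] [-68.9847  51.3753]
ptr mid 0.056 [-68.3539  39.8091] [-68.6123  38.8751]
side
-79 66 32 [210.8055 217.584 ]
-79 66 38 [210.3886 215.4404]
-79 66 44 [209.9681 213.2787]
-79 70 32 [210.4164 216.5088]
-79 70 38 [209.9991 214.3669]
-79 70 44 [209.5782 212.2069]
-79 74 32 [210.0296 215.4398]
-79 74 38 [209.6119 213.2996]
-79 74 44 [209.1906 211.1414]
-75 66 32 [212.6295 217.1579]
-75 66 38 [212.2207 215.0152]
-75 66 44 [211.8085 212.8543]
-75 70 32 [212.2356 216.0853]
-75 70 38 [211.8264 213.9442]
-75 
[... 741 characters left out ...]
  9  -2 -22 -26  -7   0   0  10  29  56  58  32  17  13  14]
 [ 14  14  12   2 -17 -27 -10  -2  -3   4  20  46  60  40  20  14  14]
 [ 14  14  11   4 -10 -22 -10  -1  -3   1  12  35  56  45  23  13  13]
 [ 14  14  13   7  -3 -15  -9  -1   0  -1   7  20  36  34  18  10  10]
 [ 14  14  13  11   3  -3  -4   1   1  -2   3   8  12  13   6   5   8]
 [ 14  14  13  12  10   7   6   4   1  -3  -1   1   1   0   0   2   4]
 [ 14  14  13  12  12  11   9   5   1  -4  -4  -4  -1  -1   2   1   2]
 [ 13  12  12  10   9   9   7   4   0  -3  -4  -3  -1   1   1   2   2]
 [  9   8   7   6   4   4   2  -1  -5  -5  -2  -1   2   2   2   2   1]
 [  4   2   2   1   0   0   0  -4  -6  -5  -2   0   2   2   1   2   2]]
```

```bash
cat > d.py <<'E'
import sys
from h import *
from bench import robot, cams, get_obs
from scipy.spatial.transform import Rotation as Ro
o=get_obs();T=np.array(o["tool_pos"])
print("t",o["time"],"tcp",T,"rpy",np.array(o["ee_rot"]),"F",np.array(o["wrist_force"]))
if len(sys.argv)>3:
    print("tool delta",Ro.from_euler("xyz",o["ee_rot"]).inv().apply(np.array(sys.argv[1:4],float)-T))
E
python3 d.py 0.456 0.1423 0.13
```

```text
t 0.9 tcp [0.209  0.5088 0.2243] rpy [3.1415 0.     2.7518] F [-0.5465 -0.2945  0.0883]
tool delta [-0.3677 -0.2451  0.0943]
```

```bash
python3 nudge.py '0 -0.02 -0.0133 0 0;0 -0.03 -0.02 0 0;0 -0.03 -0.02 0 0;0 -0.03 -0.02 0 0;0 -0.03 -0.02 0 0;0 -0.03 -0.02 0 0;0 -0.03 -0.02 0 0;0 -0.03 -0.02 0 0;0 -0.03 -0.02 0 0;0 -0.03 -0.02 0 0;0 -0.03 -0.02 0 0;0 -0.03 -0.02 0 0;0 -0.0177 -0.0118 0.02 0;0 0 0 0.03 0;0 0 0 0.03 0;0 0 0 0.014 0;0 0 0 0 0;0 0 0 0 0'; python3 d.py 0.456 0.1423 0.092; python3 - <<'E'
from h import *
from bench import robot, cams, get_obs
s=cams.snapshot("side")["color"];t=cams.snapshot("top")["color"]
a=cv2.resize(s[150:240,180:260],None,fx=6,fy=6,interpolation=cv2.INTER_CUBIC)
b=cv2.resize(t[265:335,205:265],None,fx=5,fy=5,interpolation=cv2.INTER_CUBIC)
c=np.zeros((540,780,3),np.uint8);c[:540,:480]=a;c[:350,480:]=b
cv2.imwrite("pics/ab1.png",c)
E
```

```text
time: 2.4
tool_pos: [0.4556, 0.1422, 0.1298]
ee_rot: [-3.141, -0.001, 2.752]
wrist_force: [-0.4, 0.3, -0.8]
width: 0.0009
finger_force: 0.0
t 2.4 tcp [0.4556 0.1422 0.1298] rpy [-3.1408 -0.0014  2.7517] F [-0.35    0.259  -0.7507]
tool delta [-0.0004  0.0003  0.0378]
```

View pics/ab1.png

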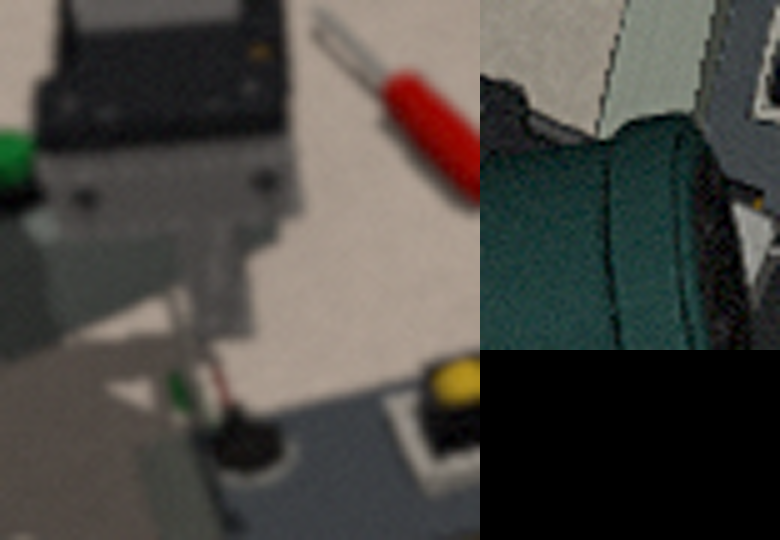

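```bash
python3 nudge.py '0 0 0 0.015 0;0 0 0 0.015 0;0 0 0 0.007 0;0 0 0 0 0;0 0 0 0.003 0;0 0 0 0.003 0;0 0 0 0 0'; python3 nudge.py '0 0 0 0.003 0;0 0 0 0.003 0;0 0 0 0.002 0;0 0 0 0 0'; python3 nudge.py '0 0 0 0.002 0;0 0 0 0.002 0;0 0 0 0.002 0;0 0 0 0 0;0 0 0 0 0'
```

```text
time: 3.08
tool_pos: [0.4563, 0.1424, 0.0877]
ee_rot: [3.141, 0.001, 2.752]
wrist_force: [-0.6, -0.6, 0.2]
width: 0.0005
finger_force: 0.0
time: 3.42
tool_pos: [0.4565, 0.1425, 0.0799]
ee_rot: [3.14, 0.001, 2.752]
wrist_force: [-0.4, 0.1, 5.1]
width: 0.0005
finger_force: 2.6
time: 3.83
tool_pos: [0.4564, 0.1426, 0.0744]
ee_rot: [3.141, 0.001, 2.752]
wrist_force: [-1.1, 0.9, 7.2]
width: 0.0003
finger_force: 3.5
```

```bash
cat > look.py <<'E'
import sys
from h import *
from bench import robot, cams, get_obs
s=np.mean([cams.snapshot("side")["color"].astype(float) for _ in range(4)],0)
np.save(f"pics/{sys.argv[1]}.npy",s)
a=cv2.resize(s[195:235,195:245],None,fx=14,fy=14,interpolation=cv2.INTER_CUBIC)
cv2.imwrite(f"pics/{sys.argv[1]}.png",a.clip(0,255))
r=(s[...,2]-np.maximum(s[...,0],s[...,1]))[206:226,205:222];print(r.round().astype(int))
o=get_obs();print(o["time"],o["tool_pos"],o["wrist_force"])
E
python3 look.py p1
```

```text
[[  3   2   3   2   3   4   3   3   2   4   3   3   2   3   3   2   2]
 [  3   4   2   4   3   3   2   3   3   2   3   2   2   3   2   2   2]
 [  3   3   3   4   3   2   2   2   3   2   3   3   3   2   3   3   3]
 [  3   3   2   3   2   3   2   3   2   2   2   2   3   3   2   4   3]
 [  3   3   2   3   3   4   4   3   3   3   2   2   3   4   3   2   2]
 [  3   3   3   2   2   2   2   2   3   3   4   3   2   4   2   3   2]
 [  2   2   4   2   2   2   2   2   2   2   3   3   3   2   2   3   2]
 [  4   3   2   0   0   0   2   3   3   3   3   3   4   3   3   3   3]
 [  4   4   2  -4 -10  -6  -2   1  -1   0   2   2   3   3   2   4   3]
 [  6   6   4  -5 -17 -18  -6  -1  -3  -3   0   3   2   3   3   2   3]
 [  8  10   8   1 -14 -22 -10  -1  -1  -3   0   2   2   3   4   3   2]
 [ 11  11  12   7  -4 -15 -11   0   0  -3  -1   3   2   3   2   2   4]
 [ 10  12  13  11   4  -4  -5   1   2   0   0   3   2   2   2   3   3]
 [  9  10  11  11   9   8   5   3   4   2   1   2   3   4   2   4   2]
 [  8   8   9  10  12  11   9   6   5   4   2   3   3   3   3   2   2]
 [  7   6   6   8   9   9   7   4   4   4   4   3   2   3   3   4   3]
 [  6   4   4   3   4   3   2   2   4   4   3   4   2   4   3   2   2]
 [  4   2   1   1   0   0  -1   0   2   4   4   3   2   2   3   4   2]
 [  1  -1  -2  -1  -2  -2  -2   0   1   4   4   3   2   4   4   4   2]
 [  0  -1  -1  -1  -1  -1  -2  -1   0   3   2   2   2   4   3   3   3]]
4.0333 [0.4564 0.1426 0.0745] [-2.1995  0.2703  5.8904][ WARN:0@8.493] global loadsave.cpp:1063 imwrite_ Unsupported depth image for selected encoder is fallbacked to CV_8U.
```

View pics/p1.png

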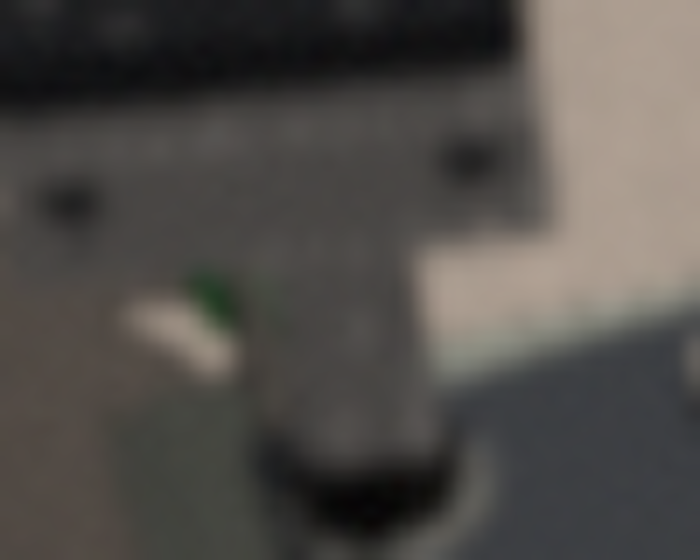

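The fingers now hide the pointer (the rider is at crop (212,295)), so I'll set the depth from the TCP height. The mark lies about 19 mm below the pointer's rest, so TCP z should be about 0.068.

```bash
python3 nudge.py '0 0 0 0.001 0;0 0 0 0.001 0;0 0 0 0.001 0;0 0 0 0.001 0;0 0 0 0.001 0;0 0 0 0 0;0 0 0 0 0;0 0 0 0 0;0 0 0 0 0'
```

```text
time: 4.78
tool_pos: [0.4566, 0.1426, 0.0698]
ee_rot: [3.14, 0.001, 2.752]
wrist_force: [-2.6, -0.2, 7.9]
width: 0.0004
finger_force: 4.3
```

```bash
python3 nudge.py '0 0 0 0.001 0;0 0 0 0 0;0 0 0 0.0005 0;0 0 0 0 0;0 0 0 0 0;0 0 0 0 0;0 0 0 0 0;0 0 0 0 0;0 0 0 0 0;0 0 0 0 0;0 0 0 0 0;0 0 0 0 0;0 0 0 0 0;0 0 0 0 0;0 0 0 0 0;0 0 0 0 0'
```

```text
time: 6.12
tool_pos: [0.4566, 0.1426, 0.0684]
ee_rot: [3.14, 0.001, 2.752]
wrist_force: [-2.7, -0.0, 9.6]
width: 0.0004
finger_force: 4.5
```

```bash
python3 nudge.py '0 0 0 0.0007 0;0 0 0 0 0;0 0 0 0 0;0 0 0 0 0;0 0 0 0 0;0 0 0 0 0;0 0 0 0 0;0 0 0 0 0;0 0 0 0 0;0 0 0 0 0;0 0 0 0 0;0 0 0 0 0'; python3 nudge.py '0 0 0 -0.002 0;0 0 0 -0.002 0;0 0 0 -0.002 0;0 0 0 -0.002 0;0 0 0 -0.002 0;0 0 0 -0.002 0;0 0 0 -0.002 0;0 0 0 -0.002 0;0 0 0 -0.002 0;0 0 0 -0.002 0;0 0 0 -0.002 0;0 0 0 -0.002 0;0 0 0 -0.002 0;0 0 0 0 0;0 0 0 0 0'; python3 d.py 0.444 0.3478 0.14
```

```text
time: 7.12
tool_pos: [0.4566, 0.1426, 0.0678]
ee_rot: [3.14, 0.002, 2.752]
wrist_force: [-3.0, -0.5, 9.4]
width: 0.0006
finger_force: 4.6
time: 8.37
tool_pos: [0.4558, 0.1422, 0.0918]
ee_rot: [-3.141, -0.001, 2.752]
wrist_force: [0.1, -0.9, 0.3]
width: 0.0005
finger_force: 0.0
t 8.3667 tcp [0.4558 0.1422 0.0918] rpy [-3.1412 -0.0005  2.7517] F [ 0.1005 -0.8503  0.2732]
tool delta [ 0.089   0.1857 -0.0482]
```

```bash
python3 nudge.py '0 0 0 -0.025 0;0 0 0 -0.025 0;0 0.01 0.021 0 0;0 0.015 0.031 0 0;0 0.015 0.031 0 0;0 0.015 0.031 0 0;0 0.015 0.031 0 0;0 0.01 0.021 0 0;0 0.0075 0.016 0 0;0 0 0 0 0;0 0 0 0 0'; python3 d.py 0.443 0.345 0.091; python3 look.py p2 >/dev/null 2>&1; python3 - <<'E'
from h import *
from bench import robot, cams, get_obs
s=cams.snapshot("side")["color"]
c=cv2.resize(s[100:280,130:330],None,fx=3.3,fy=3.3,interpolation=cv2.INTER_CUBIC);cv2.imwrite("pics/p3.png",c)
for u in((.443,.345,.072),): print(proj("side",u),proj("top",u))
E
```

```text
time: 9.28
tool_pos: [0.4438, 0.3442, 0.1414]
ee_rot: [-3.14, -0.0, 2.754]
wrist_force: [-0.6, -0.4, -0.2]
width: 0.0007
finger_force: 0.0
t 9.2833 tcp [0.4438 0.3442 0.1414] rpy [-3.1401 -0.0004  2.7536] F [-0.5888 -0.3766 -0.1952]
tool delta [0.001  0.0005 0.0504]
[[179.5333 175.7716]] [[158.7798 316.0189]]
```

View pics/p3.png

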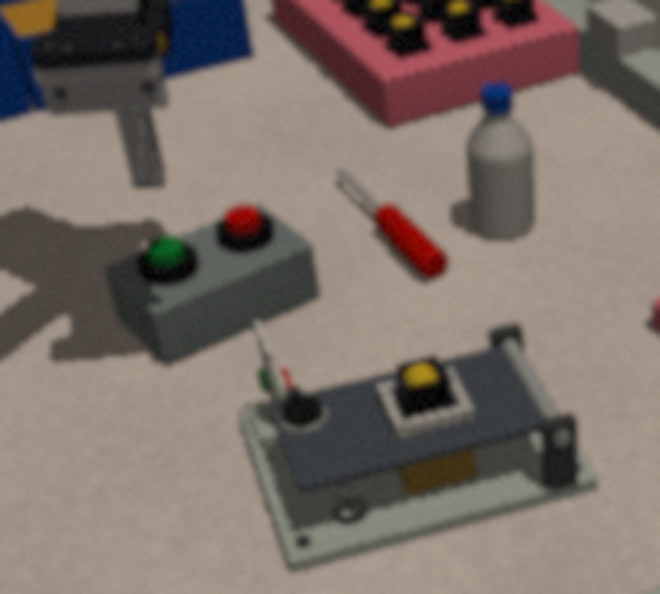

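The plate is up and the transformer is in its nest. The fingertip, at crop (148,183), is above the green button at (167,250).

```bash
python3 nudge.py '0 0 0 0.02 0;0 0 0 0.02 0;0 0 0 0.007 0;0 0 0 0 0;0 0 0 0.003 0;0 0 0 0.002 0;0 0 0 0.002 0;0 0 0 0.002 0;0 0 0 0 0;0 0 0 0 0'
```

```text
time: 10.37
tool_pos: [0.445, 0.3441, 0.0872]
ee_rot: [3.14, 0.002, 2.752]
wrist_force: [0.5, -2.0, 3.6]
width: 0.0004
finger_force: 1.8
```

```bash
python3 nudge.py '0 0 0 0.001 0;0 0 0 0.0015 0;0 0 0 0 0;0 0 0 0 0;0 0 0 0 0'
```

```text
time: 10.78
tool_pos: [0.445, 0.3441, 0.085]
ee_rot: [3.14, 0.002, 2.752]
wrist_force: [0.6, -1.8, 7.1]
width: 0.0004
finger_force: 3.6
```

The force is above 5 N, so the button is fully in. I'm easing it out and backing off.

```bash
python3 nudge.py '0 0 0 -0.002 0;0 0 0 -0.002 0;0 0 0 -0.002 0;0 0 0 -0.003 0;0 0 0 -0.01 0;0 0 0 -0.03 0;0 0 0 -0.03 0;0 0 0 0 0;0 0 0 0 0;0 0 0 0 0'; python3 - <<'E'
from h import *
from bench import robot, cams, get_obs
a=cams.snapshot("side")["color"];b=cv2.imread("pics/side0.png")
cv2.imwrite("pics/end.png",a)
d=cv2.absdiff(a,b)[150:480,150:].max(2);print((d>40).sum(),np.argwhere(d>40)[:8]+150)
E
```

```text
time: 11.62
tool_pos: [0.4435, 0.3438, 0.1618]
ee_rot: [-3.14, -0.001, 2.752]
wrist_force: [-0.2, 0.2, -0.4]
width: 0.0001
finger_force: 0.0
793 [[166 166]
 [166 168]
 [166 169]
 [166 170]
 [166 171]
 [166 172]
 [166 173]
 [166 174]]
```

View pics/end.png

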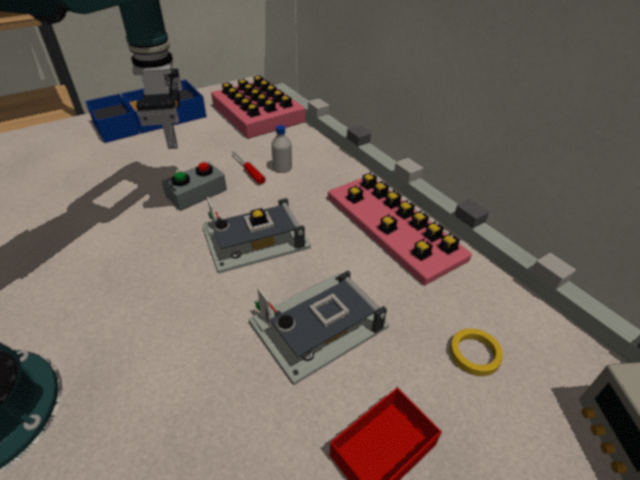

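Both plates are up, both buttons are out at (180,178) and (204,168), and nothing else has moved.

```bash
python3 -c "
from bench import robot, cams, get_obs
print(robot.close_job())"
```

```text
the job is handed in; nothing more can be done
None
```

I pressed the pad to an estimated 19 mm for about two seconds, eased the plate back up, pressed and released the green button, and handed the job in with no verdict returned; the fingers hid the pointer, so that depth comes from the arm's height reading and my image estimate of the mark.

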